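# Slide the hob's power from the green to the red pointer

### The job

Change the power of the portable hob with a fingertip: touch the blue touch strip beside the green pointer, slide along the strip with light pressure, without lifting, until you are beside the red pointer, and stop there. The program finishes while holding: the fingertips still rest gently on the strip beside the red pointer. Grasp nothing, and leave the covered saucepan and the things round the hob where they are.

Things in the scene. Friction and masses are not known exactly. Their poses are not given: they have to be found in the camera images.
- hob: Portable single hob, steel case with a black top, 280 mm (its x, depth) x 260 mm (its y, width) x 60 mm high, fixed on the worktop; origin at the centre of its underside, z up, its front (-x) towards the robot, +y to the robot's left. The covered saucepan stands on its rear half. To the hob's right a large meat slicer, up to 460 mm high, fills the worktop from about x = 0.46 to 0.93 m and y = -0.45 to 0.03 m: go round its robot side.
- strip_top (a point): Centre of the top face of the blue touch strip, which runs along the hob's y near its front edge, 105 mm in front of the hob's origin. The strip is 204 mm long (y), 24 mm wide (x) and stands 10 mm above the black top, so its top face lies 70 mm above the worktop when untouched. x, y, z axes as the hob's. A row of white dots lies on the robot's side of the strip.
- touch_strip (a joint): How far the touch strip is pressed down, in m: 0 untouched, 0.006 at its stop. It is sprung and sinks evenly over its whole length: about 0.3 N starts it moving, then 0.7 N for each mm, so about 4.5 N takes it to the stop; it rises again when released. A touch counts from 0.8 mm (0.0008). Where the strip is touched is taken at the middle between the two fingertips, so work with the gripper shut and the fingers pointing down.
- green_pointer: Green arrow-shaped marker, 23 mm long x 14 mm wide x 4 mm high, fixed on the black top on the saucepan's side of the strip, its point towards the strip: shows where the slide starts. Origin at its underside, 30 mm behind (+x of the hob) the centre line of the strip, 7 mm behind its point; axes as the hob's, so the place to touch is the strip's centre line at the same hob y. It may be left or right of the red one, 90 to 160 mm away from it.
- red_pointer: Red arrow-shaped marker, same shape, place and axes as the green one: shows where the slide must stop.
- saucepan: Steel saucepan with lid, loose, 145 mm across, 90 mm high to the top of its black lid knob, a black side handle reaching 163 mm from its axis; stands on the hob; origin at the centre of its underside.
- spice_jar: Spice jar, loose bystander, 44 mm across x 96 mm high, on the worktop; origin at the centre of its underside.
- flat_tin: Flat food tin, loose bystander, 86 mm across x 40 mm high; origin at the centre of its underside.
- teaspoon: Teaspoon, loose bystander, 130 mm long, lying on the worktop; origin at the centre of its underside.

How it is judged:
By the outcome, as a careful person would: the job done as asked, in the order asked, and still so for the second after the job is handed in, while the arm keeps its last pose, push and grip.
It also fails if it takes over 38 s, if anything falls off the work surface, if the arm or the gripper's body presses on something with over 40 N, if the wrist force passes 120 N, or if a joint passes its speed limit or range.

### The arm

A 7-joint arm with a two-finger parallel gripper is mounted at the origin on a cart in front of the work surface, level with it; the furniture and walls round the work are solid. World frame = base frame: x ahead of the robot, y to its left, z up, the work surface at z = 0. Lengths are in m, angles in rad, forces in N, time in s.
With the tool pointing down it reaches from about 0.4 to 0.85 m from the base axis. Payload 10.4 kg.
Tool frame: the origin (TCP) lies at the very end of the fingers, on their centre line; the grasp point (between the pads) lies 19 mm behind it (manip.grip_point_offset is the distance from the TCP to the grasp point, in m); z points along the fingers, y is the line along which they close (so a half turn about z gives the same grasp; the last joint's range is limited). The gripper opens to 85 mm and grips with 20 to 120 N. Pads are 22 mm wide; open, the fingers measure 114 mm over their backs; the gripper's body (76 mm by 85 mm) begins 54 mm behind the grasp point. The pads swing forward as they close: fully open they stand 13 mm farther back than shut.
Start: joints at [-1.252, 0.332, -0.065, 1.46, 0.022, 1.35, -0.088], TCP at [0.209, 0.589, 0.231] pointing down, gripper open.
Joint ranges: [-2.6, 2.6], [-0.5, 2.12], [-1.47, 1.34], [0.16, 2.42], [-1.27, 4.41], [0.06, 2.06], [-2.6, 2.6]. Speed limits (rad/s): [2.22, 2.22, 2.79, 2.79, 3.14, 3.14, 3.14].

### API

Orientations are given as a unit quaternion [x, y, z, w].
In Python, from workcell import manip gives the robot as it stands. The module is installed in compiled form; this text tells all that it offers.
- The arm moves only by the shell command python3 -m inch 'ROWS' [OPENING] [FORCE]. ROWS is JSON, a list of rows, each a list of 2 entries, a list of its own where there are three numbers: the shift along the tool's x, y, z each as a share of 0.08 m, from -1 to 1, then the turn, a rotation vector about the tool's x, y, z each as a share of 45 degrees, from -1 to 1. A call has exactly 10 rows; each row is the pose to reach, as a shift and turn from the pose commanded when the call began, along the tool's axes at that moment; what a row does not reach only later rows make up. A row lasts 1/10 s, in which the tool goes at most 50 mm and 8.59 degrees, less where a joint would pass 70% of its speed; a pose out of reach is approached as far as the arm can. A call with a number of a shift or a turn outside -1 to 1 is refused whole. A call with a gripper value outside its range is refused whole. OPENING is the opening, from 0 (shut) to 1 (fully open), set as the call begins (- or left out, the last holds). The fingers move at their own pace and stop on an object; FORCE is the grip in N (left out, the last holds). Time passes only in rows, so rows that repeat a pose let the fingers close, or fill a call up. It gives the time, the measured TCP pose, the force, the opening and the grip force at its end, in the units of the state.
- manip.get_obs(): the state, without advancing time (a new reading comes with each control period).
- manip.camera(name): name is "scene" or "top" or "wrist"; returns the picture (384x512x3 uint8, red, green, blue); there is no depth.
- manip.camera_params(name): a dict with "fov_y" (degrees; the focal length in pixels is half the picture's height over the tangent of half this angle, whatever the lens; pixels are square), "cx", "cy" (the principal point, pixels), "camera_from_world" (4x4, takes a point from world to camera coordinates); the wrist camera has in their place "T_tool_cam" (4x4, takes a point from camera to tool coordinates, whose origin is the TCP and whose axes are the flange's). Camera axes: x right, y up, looking along -z (the intrinsics and any distortion apply to the point x, -y, -z); pixel columns grow to the right and rows downward; lengths in m; the calibration is good to about 2 mm. A picture is of the moment at which its call begins: read the wrist's pose just before it. camera_params takes no time and is no camera call.
- manip.hand_in(): hands the job in; it is judged then, once.
The state is a dict: "clock": time; "joint_pos": joint angles; "joint_velocities": joint speeds; "tau": joint torques, N m; "position": TCP position; "ee_rot": TCP orientation; "ft_force": force on the tool from outside, world axes, zero at the start; "torque": the same for the moment, N m; "grip_width": opening from 0.0 (shut) to 1.0 (fully open); "grasp_force": force on a finger pad.
Only numpy, scipy, OpenCV 4.12 (cv2) and the standard library are available. Lean on these libraries where they do the work, as an engineer would, in place of code of your own. Each camera call takes 0.05 s, during which the arm holds its last target. There are 200 camera calls.

## Working session

There is one attempt and no reset: what is moved stays moved. The work goes in short steps, Python scripts to look and compute and a shell command to move; the robot and the scene stay as the last step left them, time stands still between calls to the robot, and variables do not carry over. Pictures are saved under pics/ and viewed, at most 10 in all, crops included, and the job is handed in when it is done.

```bash
mkdir -p pics; cat > h.py <<'E'
import numpy as np,cv2
from workcell import manip
def snap(n,f):
    im=manip.camera(n); cv2.imwrite(f'pics/{f}.png',im[:,:,::-1]); return im
E
python3 - <<'E'
from h import *
o=manip.get_obs()
print({k:np.round(v,3).tolist() for k,v in o.items()})
for n in("scene","top","wrist"):
    p=manip.camera_params(n); print(n,{k:np.round(v,3).tolist() if not isinstance(v,str) else v for k,v in p.items()})
a=snap("scene","s0");b=snap("top","t0")
E
```

```text
{'clock': 0.0, 'joint_pos': [-1.252, 0.333, -0.065, 1.461, 0.022, 1.35, -0.088], 'joint_velocities': [-0.001, -0.001, -0.001, 0.001, 0.001, 0.001, 0.0], 'tau': [0.0, -62.545, 0.049, -39.16, 0.016, 0.01, 0.0], 'position': [0.209, 0.588, 0.231], 'ee_rot': [0.17, 0.985, -0.001, -0.0], 'ft_force': [0.235, -0.209, -0.936], 'torque': [0.033, -0.003, -0.023], 'grasp_force': 0.0, 'grip_width': 1.0}
scene {'fov_y': 47.127, 'cx': 259.356, 'cy': 187.953, 'camera_from_world': [[-0.901, 0.434, 0.002, 0.477], [-0.256, -0.535, 0.805, 0.094], [0.35, 0.725, 0.593, -1.475], [0.0, 0.0, 0.0, 1.0]]}
top {'fov_y': 53.122, 'cx': 257.043, 'cy': 190.182, 'camera_from_world': [[0.004, -1.0, -0.004, 0.044], [0.996, 0.003, 0.093, -0.54], [-0.093, -0.005, 0.996, -1.054], [0.0, 0.0, 0.0, 1.0]]}
wrist {'fov_y': 58.372, 'cx': 255.321, 'cy': 187.149, 'T_tool_cam': [[0.001, 0.952, 0.306, 0.078], [1.0, -0.001, -0.0, -0.0], [0.0, 0.306, -0.952, -0.143], [0.0, 0.0, 0.0, 1.0]]}
```

View pics/t0.png

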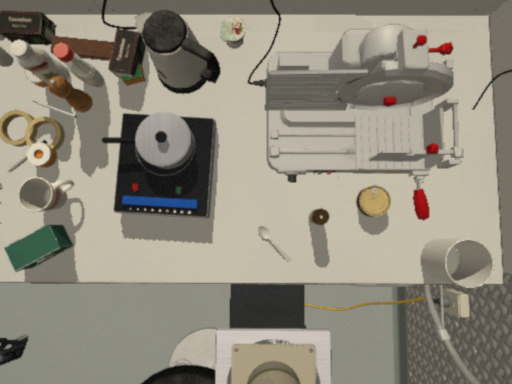

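View pics/s0.png

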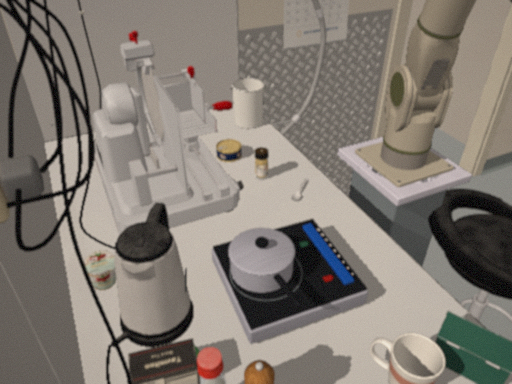

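The top view shows the strip at about (122..197, 202), with the red pointer at (135,187) and the green one at (179,190). The saucepan is behind them and the slicer to the right. Next I'll measure them.

```bash
cat >> h.py <<'E'
def ray(n,uv,z,obs=None):
    p=manip.camera_params(n); f=192/np.tan(np.radians(p['fov_y']/2))
    d=np.array([(uv[0]-p['cx'])/f,-(uv[1]-p['cy'])/f,-1])
    if n=='wrist':
        from scipy.spatial.transform import Rotation as R
        T=np.eye(4);T[:3,:3]=R.from_quat(obs['ee_rot']).as_matrix();T[:3,3]=obs['position']
        W=T@p['T_tool_cam']
    else: W=np.linalg.inv(p['camera_from_world'])
    o=W[:3,3];d=W[:3,:3]@d
    return o+d*(z-o[2])/d[2]
def blobs(im,col,mina=12):
    h=cv2.cvtColor(im,cv2.COLOR_RGB2HSV);H,S,V=cv2.split(h)
    m={'red':((H<8)|(H>172))&(S>150)&(V>80),'green':(H>45)&(H<90)&(S>120)&(V>40),'blue':(H>100)&(H<125)&(S>150)&(V>80)}[col]
    n,l,st,c=cv2.connectedComponentsWithStats(m.astype(np.uint8))
    return [(c[i],st[i],cv2.minAreaRect(np.argwhere(l==i)[:,::-1].astype(np.float32))) for i in range(1,n) if st[i,4]>=mina]
E
python3 - <<'E'
from h import *
for n,f in(("top","t0"),("scene","s0")):
    im=cv2.imread(f'pics/{f}.png')[:,:,::-1].copy()
    for c,z in(('red',.064),('green',.064),('blue',.07)):
        for b in blobs(im,c):
            w=ray(n,b[0],z)
            if .3<w[0]<.8 and .1<w[1]<.6:
                print(n,c,b[0].round(1),b[1][4],w.round(4))
                if c=='blue': print([ray(n,q,z).round(3).tolist() for q in cv2.boxPoints(b[2])])
E
```

```text
top red [134.5 186.9] 43 [0.5443 0.3787 0.064 ]
top blue [159.5 201.5] 697 [0.5046 0.3081 0.07  ]
[[0.498, 0.41, 0.07], [0.523, 0.41, 0.07], [0.511, 0.206, 0.07], [0.487, 0.207, 0.07]]
scene red [327.6 277.9] 56 [0.5456 0.3805 0.064 ]
scene blue [327.8 254.1] 793 [0.509  0.3234 0.07  ]
[[0.52, 0.214, 0.07], [0.487, 0.201, 0.07], [0.5, 0.415, 0.07], [0.528, 0.423, 0.07]]
```

```bash

python3 -m inch '[[[-0.05,-0.03,0],[0,0,-0.03]],[[-0.15,-0.08,0],[0,0,-0.06]],[[-0.25,-0.14,0],[0,0,-0.1]],[[-0.36,-0.2,0],[0,0,-0.14]],[[-0.46,-0.26,0],[0,0,-0.18]],[[-0.56,-0.31,0],[0,0,-0.22]],[[-0.66,-0.37,0],[0,0,-0.26]],[[-0.77,-0.43,0],[0,0,-0.3]],[[-0.87,-0.48,0],[0,0,-0.33]],[[-0.97,-0.54,0],[0,0,-0.362]]]' 0 20
for i in 1 2 3; do
python3 -m inch '[[[-0.1,-0.1,0],[0,0,0]],[[-0.2,-0.2,0],[0,0,0]],[[-0.3,-0.3,0],[0,0,0]],[[-0.4,-0.4,0],[0,0,0]],[[-0.5,-0.5,0],[0,0,0]],[[-0.6,-0.6,0],[0,0,0]],[[-0.7,-0.7,0],[0,0,0]],[[-0.8,-0.8,0],[0,0,0]],[[-0.9,-0.9,0],[0,0,0]],[[-0.98,-0.98,0],[0,0,0]]]'; done
python3 - <<'E'
from h import *
o=manip.get_obs(); im=snap("wrist","w0")
np.save('o0.npy',o,allow_pickle=True)
print(o['position'],o['ee_rot'],o['ft_force'])
for c,z in(('red',.064),('green',.064),('blue',.07)):
    for b in blobs(im,c,60):
        print(c,b[0].round(1),b[1].tolist(),ray('wrist',b[0],z,o).round(4))
        if c=='blue': print([ray('wrist',q,z,o).round(4).tolist() for q in cv2.boxPoints(b[2])])
E
```

```text
clock: 1.1
position: [0.2686, 0.5215, 0.2311]
ee_rot: [0.028, 1.0, -0.0, -0.0]
ft_force: [0.1, 0.3, 0.2]
grip_width: -0.004
grasp_force: 0.0
clock: 2.1
position: [0.3427, 0.4385, 0.2313]
ee_rot: [0.029, 1.0, 0.0, 0.0]
ft_force: [1.0, -0.4, 1.1]
grip_width: 0.001
grasp_force: 0.0
clock: 3.1
position: [0.4164, 0.3557, 0.2313]
ee_rot: [0.029, 1.0, -0.0, 0.0]
ft_force: [-1.0, -0.4, 0.2]
grip_width: -0.001
grasp_force: 0.0
clock: 4.1
position: [0.4902, 0.2729, 0.2313]
ee_rot: [0.029, 1.0, -0.0, 0.0]
ft_force: [-0.8, -0.4, 0.1]
grip_width: -0.001
grasp_force: 0.0
[0.49017307 0.27289301 0.23129431] [ 2.89764985e-02  9.99580091e-01 -4.19999313e-05  4.99020504e-05] [-0.76983632 -0.36326596  0.05221368]
red [366.3 212.4] [359, 201, 15, 22, 275] [0.5439 0.3774 0.064 ]
blue [295.4 178.3] [185, 165, 220, 27, 5293] [0.5037 0.3087 0.07  ]
[[0.4853, 0.2085, 0.07], [0.4966, 0.4078, 0.07], [0.5217, 0.4097, 0.07], [0.5101, 0.2055, 0.07]]
```

View pics/w0.png

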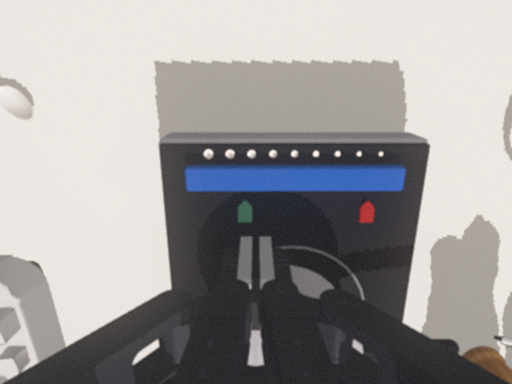

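The wrist view shows the shut fingers over the hob, the green pointer at (245,211), the red one at (366,212) and the strip centred at (295,178). The strip measures 204 x 25 mm, as it should.

```bash
python3 - <<'E'
from h import *
o=np.load('o0.npy',allow_pickle=True).item()
im=cv2.imread('pics/w0.png')[:,:,::-1].copy().astype(int)
g=(im[...,1]>im[...,0]*1.25)&(im[...,1]>im[...,2]*1.1)&(im[...,1]>50); g[:190]=0;g[235:]=0;g[:,:225]=0;g[:,265:]=0
gp=np.argwhere(g)[:,::-1]; print(len(gp),gp.min(0),gp.max(0),im[211,245])
gu=(gp.min(0)+gp.max(0))/2
c=ray('wrist',(295.4,178.3),.07,o)[:2]; y=np.array([.0577,.9983]); x=np.array([.9983,-.0577])
from scipy.spatial.transform import Rotation as R
M=R.from_quat(o['ee_rot']).as_matrix()
for n,u in(('green',gu),('red',(366.3,212.4))):
    w=ray('wrist',u,.064,o)[:2]; s=(w-c)@y; t=c+s*y
    d=np.r_[t,.07]-o['position']; print(n,u,w,'hob xy',(w-c)@x,s,'target',t.round(4),'tool shift',(M.T@d).round(4))
r=(.064)
print('pan',ray('top',(165,140),.11))
E
```

```text
293 [237 200] [252 223] [ 69 104  86]
green [244.5 211.5] [0.53620743 0.2592962 ] hob xy 0.035394143217788096 -0.04746948098658169 target [0.5009 0.2613] tool shift [-0.0113 -0.0109  0.1613]
red (366.3, 212.4) [0.5438639  0.37742324] hob xy 0.03622166621660088 0.07089852220949713 target [0.5077 0.3795] tool shift [-0.0113  0.1075  0.1613]
pan [0.66371886 0.28775203 0.11      ]
```

```bash

python3 -m inch '[[[-0.05,-0.04,0.1],[0,0,0]],[[-0.1,-0.1,0.2],[0,0,0]],[[-0.14,-0.136,0.3],[0,0,0]],[[-0.14,-0.136,0.4],[0,0,0]],[[-0.14,-0.136,0.5],[0,0,0]],[[-0.14,-0.136,0.6],[0,0,0]],[[-0.14,-0.136,0.7],[0,0,0]],[[-0.14,-0.136,0.8],[0,0,0]],[[-0.14,-0.136,0.9],[0,0,0]],[[-0.14,-0.136,1],[0,0,0]]]'
python3 -m inch '[[[0,0,0.1],[0,0,0]],[[0,0,0.2],[0,0,0]],[[0,0,0.3],[0,0,0]],[[0,0,0.4],[0,0,0]],[[0,0,0.5],[0,0,0]],[[0,0,0.6],[0,0,0]],[[0,0,0.7],[0,0,0]],[[0,0,0.8],[0,0,0]],[[0,0,0.87],[0,0,0]],[[0,0,0.87],[0,0,0]]]'
python3 - <<'E'
from h import *
F=[]
for i in range(4): o=manip.get_obs(); im=manip.camera('wrist'); F.append(o['ft_force'])
print(o['position'],np.round(F,2))
cv2.imwrite('pics/w1.png',im[:,:,::-1])
for c,z in(('red',.064),('blue',.07)):
    for b in blobs(im,c,60): print(c,b[0].round(1),b[1].tolist(),ray('wrist',b[0],z,o).round(4))
E
```

```text
clock: 5.15
position: [0.4999, 0.2624, 0.1507]
ee_rot: [0.029, 1.0, 0.0, 0.0]
ft_force: [-0.1, 0.5, 0.1]
grip_width: -0.004
grasp_force: 0.0
clock: 6.15
position: [0.4995, 0.2621, 0.0808]
ee_rot: [0.029, 1.0, -0.0, -0.001]
ft_force: [-0.3, -0.6, 0.3]
grip_width: 0.004
grasp_force: 0.0
[0.50016987 0.26245496 0.08202205] [[-0.29 -0.63  0.27]
 [-0.27 -0.52  0.64]
 [-0.07  0.07 -0.2 ]
 [ 0.03 -1.24  0.4 ]]
red [469.  296.4] [454, 277, 30, 36, 837] [0.5436 0.3771 0.064 ]
blue [338.1 239.1] [144, 215, 368, 49, 15493] [0.5016 0.3033 0.07  ]
```

View pics/w1.png

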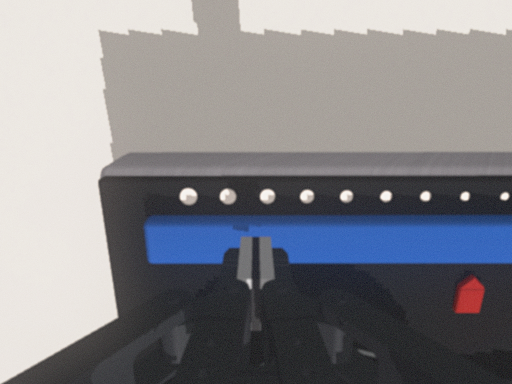

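The fingertip's near edge is at (256,237), and the strip covers rows 215–263. I'll check where the calibration puts the TCP in this picture.

```bash
python3 - <<'E'
from h import *
p=manip.camera_params('wrist');f=192/np.tan(np.radians(p['fov_y']/2));T=np.linalg.inv(p['T_tool_cam'])
for q in([0,0,0],[.011,0,0],[-.011,0,0]):
    c=T@np.r_[q,1]; print(q,p['cx']+f*c[0]/-c[2],p['cy']-f*c[1]/-c[2])
o=manip.get_obs()
for u in((338,215),(338,263.5),(256,237)): print(u,ray('wrist',u,.07,o).round(4),ray('wrist',u,o['position'][2],o).round(4))
E
```

```text
[0, 0, 0] 256.2386368131557 252.3239303919222
[0.011, 0, 0] 256.28535891423434 230.77772553153366
[-0.011, 0, 0] 256.1938375980842 272.9833836962947
(338, 215) [0.4888 0.3031 0.07  ] [0.4836 0.3003 0.0821]
(338, 263.5) [0.5156 0.3036 0.07  ] [0.5083 0.3007 0.0821]
(256, 237) [0.4983 0.2625 0.07  ] [0.4924 0.2628 0.0821]
```

```bash

python3 -m inch '[[[0,0,0.03],[0,0,0]],[[0,0,0.06],[0,0,0]],[[0,0,0.08],[0,0,0]],[[0,0,0.1],[0,0,0]],[[0,0,0.12],[0,0,0]],[[0,0,0.14],[0,0,0]],[[0,0,0.155],[0,0,0]],[[0,0,0.17],[0,0,0]],[[0,0,0.17],[0,0,0]],[[0,0,0.17],[0,0,0]]]'
python3 - <<'E'
from h import *
F=[];P=[]
for i in range(12): o=manip.get_obs(); im=manip.camera('wrist'); F.append(o['ft_force']);P.append(o['position'])
print(np.mean(P,0),np.std(P,0),np.mean(F,0),np.std(F,0))
E
```

```text
clock: 7.35
position: [0.5, 0.2623, 0.0682]
ee_rot: [0.029, 1.0, 0.0, 0.0]
ft_force: [-0.6, -0.4, 2.0]
grip_width: -0.003
grasp_force: 0.9
[0.49998002 0.26234562 0.06817743] [1.86365438e-05 1.20839651e-05 3.76552071e-05] [-0.45606341 -0.52152225  1.81453962] [0.69895441 0.74148074 0.62459951]
```

Force is about 1.8 N, which puts the strip roughly 2 mm down. Now the slide.

```bash

python3 -m inch '[[[0,0.04,0],[0,0,0]],[[0,0.11,0],[0,0,0]],[[0,0.19,0],[0,0,0]],[[0,0.27,0],[0,0,0]],[[0,0.35,0],[0,0,0]],[[0,0.43,0],[0,0,0]],[[0,0.51,0],[0,0,0]],[[0,0.59,0],[0,0,0]],[[0,0.67,0],[0,0,0]],[[0,0.75,0],[0,0,0]]]'
python3 - <<'E'
from h import *
o=manip.get_obs(); im=snap('wrist','w2')
for b in blobs(im,'red',60): print(b[0].round(1),b[1].tolist(),ray('wrist',b[0],.064,o).round(4))
print(o['position'],o['ft_force'])
E
```

```text
clock: 8.95
position: [0.5034, 0.3228, 0.0681]
ee_rot: [0.029, 1.0, 0.0, -0.0]
ft_force: [-0.4, -1.1, 2.9]
grip_width: -0.001
grasp_force: 0.9
[372.6 300.4] [361, 292, 22, 18, 183] [0.536  0.3797 0.064 ]
[0.50341868 0.32279611 0.06809311] [-0.39656716 -1.10323451  2.88690887]
```

```bash

python3 -m inch '[[[0,0.08,0],[0,0,0]],[[0,0.16,0],[0,0,0]],[[0,0.24,0],[0,0,0]],[[0,0.32,0],[0,0,0]],[[0,0.4,0],[0,0,0]],[[0,0.48,0],[0,0,0]],[[0,0.56,0],[0,0,0]],[[0,0.63,0],[0,0,0]],[[0,0.68,0],[0,0,0]],[[0,0.705,0],[0,0,0]]]'
python3 - <<'E'
from h import *
F=[]
for i in range(6): o=manip.get_obs(); im=manip.camera('wrist'); F.append(o['ft_force'])
cv2.imwrite('pics/w3.png',im[:,:,::-1]); t=snap('top','t3')
print(o['position'],np.mean(F,0))
v=cv2.resize(t[100:230,90:240,::-1],None,fx=4,fy=4); cv2.imwrite('pics/t3c.png',v)
E
```

```text
clock: 10.0
position: [0.5066, 0.379, 0.0681]
ee_rot: [0.029, 1.0, 0.0, -0.0]
ft_force: [-0.6, -2.6, 1.9]
grip_width: -0.0
grasp_force: 0.9
[0.50663644 0.37891231 0.06828858] [0.06745881 0.78366872 1.94363161]
```

View pics/w3.png

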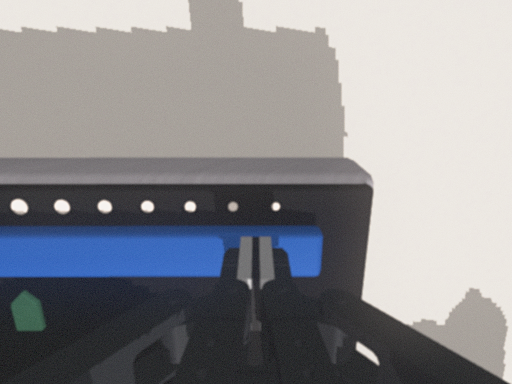

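View pics/t3c.png

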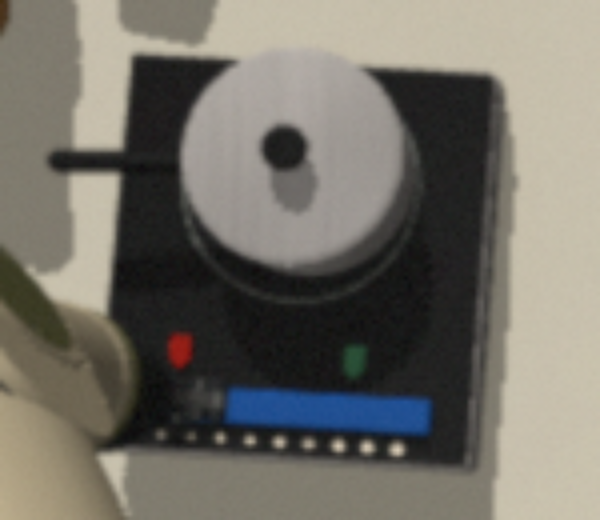

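The wrist view puts the fingertips at (256,240), about 31 mm from the strip's left end at column 322. The red pointer should be 31 mm from that end too. The top view shows the saucepan and the red and green pointers undisturbed. The fingers are still pressing with about 1.9 N.

```bash
python3 -c "
from workcell import manip
print(manip.hand_in())"
```

```text
the job is handed in; nothing more can be done
None
```

I touched the strip beside the green pointer and slid along it at about 2 N, with no lift commanded. The fingertips stopped within about 1 mm of the red pointer and were still resting on the strip when I handed the job in at about 10 s; hand-in returned no verdict.

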